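Open the photometer's sample port

ROBOT

A 6-joint arm with a two-finger parallel gripper is mounted at the origin on a cart in front of the work surface, level with it; the furniture and walls round the work are solid. World frame = base frame: x ahead of the robot, y to its left, z up, the work surface at z = 0. Lengths are in m, angles in degrees, forces in N, time in s.
With the tool pointing down it reaches from about 0.35 to 0.975 m from the base axis. Payload 17.4 kg.
Tool frame: the origin (TCP) lies at the very end of the fingers, on their centre line; the grasp point (between the pads) lies behind it (env.pinch_z is the z of the grasp point in the tool frame, in m); z points along the fingers, y is the line along which they close (so a half turn about z gives the same grasp; the last joint's range is limited). The gripper opens to 85 mm and grips with 20 to 120 N. Pads are 22 mm wide; open, the fingers measure 114 mm over their backs; the gripper's body (76 mm by 85 mm) begins 54 mm behind the grasp point. The pads swing forward as they close: fully open they stand 13 mm farther back than shut.
Start: joints at [73.465, 6.646, 82.598, -0, 90.757, -2.166], TCP at [0.168, 0.654, 0.231] pointing down, gripper open.
Joint ranges: [-162.19, 162.19], [-47.58, 125.68], [4.15, 143.07], [-65.23, 245.23], [0.69, 171.88], [-170.13, 170.13]. Speed limits (degrees/s): [108.29, 108.29, 127.2, 180, 180, 180].

INTERFACE

Orientations are given as a 3x3 rotation matrix whose columns are the frame's x, y, z axes.
In Python, from station import env, viewer, models gives the robot as it stands.
- The arm moves only by the shell command python3 -m inch 'ROWS' [FORCE]. ROWS is a JSON object of lists of equal length, an entry for each row: "delta_pos": the shift along the world's x, y, z in mm, a list of three; "twist": the turn, a rotation vector about the world's x, y, z in rad, a list of three; "grip": the opening, from 0 (shut) to 1 (fully open). In form: {"delta_pos": [[tx, ty, tz], ...], "twist": [[wx, wy, wz], ...], "grip": [grip, ...]}. A call has 1 to 8 rows; each row is the pose to reach, as a shift and turn from the pose commanded when the call began; what a row does not reach only later rows make up. A row lasts 1/8 s, in which the tool goes at most 62.5 mm and 10.7 degrees, less where a joint would pass 70% of its speed; a pose out of reach is approached as far as the arm can. A call with a gripper value outside its range is refused whole. The fingers move at their own pace and stop on an object; FORCE is the grip in N (left out, the last holds). Time passes only in rows, so rows that repeat a pose let the fingers close. It gives the time, the measured TCP pose, the force, the opening and the grip force at its end, in the units of the state.
- env.observe(): the state, without advancing time (a new reading comes with each control period).
- viewer.camera(name): name is "scene" or "top" or "wrist"; returns the picture (420x560x3 uint8, blue, green, red); there is no depth.
- viewer.get_calibration(name): a dict with "fx", "fy", "cx", "cy" (pixels), "dist_coeffs" ([k1, k2, p1, p2, k3] as OpenCV has them; the pictures are not rectified), "pose" (4x4, takes a point from camera to world coordinates). Camera axes: x right, y up, looking along -z (the intrinsics and any distortion apply to the point x, -y, -z); pixel columns grow to the right and rows downward; lengths in m; the calibration is good to about 2 mm. A picture is of the moment at which its call begins: read the wrist's pose just before it. get_calibration takes no time and is no camera call; for the wrist camera it gives the pose at the moment of the call.
- env.hand_in(): hands the job in; it is judged then, once.
Trained networks look in the newest picture that a camera, given by its name, has taken for a name from the list of things; names that differ only in an ending like _2 or _b are one class to them, and where a whole thing is asked for, a point or a joint stands for the part that bears it (a point fixed in the world has none). Each returns a list of dicts, best first, with "score" (0 to 1); they miss things now and then, are a little off and sometimes report something else, mostly with a low value. They report only what shows in the picture. A call takes as long as a camera call. They do not tell look-alikes from the thing itself.
- models.regions_of(camera, target): "pixels" (420x560 bool, what is visible of it) and "position" ([row, column] in pixels, amid what is visible of it).
The state is a dict: "clock": time; "q": joint angles; "joint_velocities": joint speeds; "tau": joint torques, N m; "eef_pos": TCP position; "ee_rot": TCP orientation; "wrist_force": force on the tool from outside, world axes, zero at the start; "moment": the same for the moment, N m; "opening": finger opening in m; "finger_force": force on a finger pad.
Only numpy, scipy, OpenCV 4.12 (cv2) and the standard library are available. Lean on these libraries where they do the work, as an engineer would, in place of code of your own. Each camera call takes 0.05 s, during which the arm holds its last target. There are 200 camera calls.

TASK

A timer has been left on the wide sample-port lid of the photometer. With the fingertips only, lifting and pinching nothing, gently push the timer sideways off the lid so that it lies flat on the bare top between the two lids, then press the sample-port lid once at its thumb pad until the push-push latch lets go and take the hand away at once so that the lid pops fully open. Keep off the lid for two seconds to see that it stays open, and leave the narrow paper lid shut and everything else undisturbed.

Things in the scene. Friction and masses are not known exactly. Their poses are not given: they have to be found in the camera images.
- photometer: White bench photometer, fixed, 200 deep (its x), 300 wide (its y), 85 mm high. Origin: centre of its underside, on the bench. At the front (-x) is a sloping control panel (x -100 to -45 mm, rising from z 45 to 85); behind it the top is flat at z = 85 (x -45 to +100). In the top are two rear-hinged lids: a wide one over the sample port at y < 0 and a narrow one over the paper bay at y > 0.
- sample_hatch (a joint): Wide lid's angle about its rear hinge, rad: about 0.01 latched shut, negative pressed in (stop -0.085), positive swinging up and back (stop 1.25). A spring pushes it open: about 3 N at the thumb pad presses it in. Pressed in 4 mm (-0.05) or more there and let go, it unlatches and swings open in 1.5 s, its front edge on a 90 mm arc: draw away up and forward. Pushed fully down it latches again.
- sample_hatch_press (a point): Dark rubber thumb pad (34 x 12 mm) over the latch, on top of the wide lid: centre of the pad, on the lid's centre line, 75 mm ahead of the hinge, 13 mm behind the lid's front edge; moves with the lid. When shut it is at (-15, -95, 87) mm in the photometer's frame.
- sample_lid: Wide, nearly square grey lid of the sample port, 87 x 77 x 5 mm; shut, it fills x -29 to +59, y -133 to -57 mm of the photometer's frame and stands 2 mm proud of the top (z = 87). Origin: middle of its rear hinge line at (60, -95, 85) mm; its x, y, z as the photometer's when shut.
- paper_hatch (a joint): Angle of the narrow paper-bay lid, hinged and latched just like the other, rad: about 0.01 shut, negative pressed in. To stay shut.
- paper_lid: Narrow grey lid of the paper bay, 87 x 37 x 5 mm; shut, it fills x -29 to +59, y +90 to +126 mm of the photometer's frame, 2 mm proud of the top. Origin: middle of its rear hinge line.
- timer: White digital laboratory timer, 66 x 66 mm, 19 high, about 0.055 kg, lying face up with three small keys on its face; sides are upright to 16 mm. Loose; it lies on top of the sample-port lid, covering most of it, often the thumb pad too. Origin: centre of its underside. Slides under a light push.
- dropper_bottle: Bystander: small white bottle, 34 mm across, 78 high, standing on the bench by the photometer's right flank (mm). Origin: centre of its underside. Not to be disturbed.
- tube_rack: Bystander: yellow rack of tubes, 84 x 124 x 27, standing on the bench by the photometer's left flank (mm). Origin: centre of its underside. Not to be disturbed.
- petri_dish: Bystander: petri dish, 61 across, 12 high, on the bench in front of the photometer (mm). Origin: centre of its underside. Not to be disturbed.
- scissors: Bystander: pair of scissors, 206 x 84 x 11, lying on the bench at the left (mm). Origin: centre of its underside. Not to be disturbed.
- beaker: Bystander: empty beaker, 59 across, 70 high, on the bench at the right (mm). Origin: centre of its underside. Not to be disturbed.
- tape_roll: Bystander: roll of clear tape, 66 across, 12 high, lying on the bench at the right (mm). Origin: centre of its underside. Not to be disturbed.
- bare_top (a point): Middle of the bare, smooth part of the top between the lids, at (15, 16, 85) mm in the photometer's frame; that part spans y -55 to +88 mm.
There are look-alikes about, which are no part of the job. There is more than one size of the timer; the job needs the middle-sized.

How it is judged:
By the outcome, as a careful person would: the job done as asked, in the order asked, and still so for the second after the job is handed in, with the robot touching nothing.
It also fails if it takes over 48 s, if anything falls off the work surface, if the arm or the gripper's body presses on something with over 40 N, if the wrist force passes 120 N, or if a joint passes its speed limit or range.

## Working session

There is one attempt and no reset: what is moved stays moved. The work goes in short steps, Python scripts to look and compute and a shell command to move; the robot and the scene stay as the last step left them, time stands still between calls to the robot, and variables do not carry over. Pictures are saved under pics/ and viewed, at most 10 in all, crops included, and the job is handed in when it is done.

```bash
mkdir -p pics; cat > h.py <<'E'
import numpy as np, cv2
from station import env, viewer, models
def cal(n):
    c=viewer.get_calibration(n); K=np.array([[c["fx"],0,c["cx"]],[0,c["fy"],c["cy"]],[0,0,1.]]); return K,np.array(c["dist_coeffs"]),np.array(c["pose"])
def ray(n,px,z):  # px list of (col,row) -> world at height z
    K,d,P=cal(n); u=cv2.undistortPoints(np.array(px,float).reshape(-1,1,2),K,d).reshape(-1,2)
    r=np.c_[u[:,0],-u[:,1],-np.ones(len(u))]@P[:3,:3].T; t=(z-P[2,3])/r[:,2]
    return P[:3,3]+r*t[:,None]
def proj(n,X):
    K,d,P=cal(n); p=(np.atleast_2d(X)-P[:3,3])@P[:3,:3]; p=p*[1,-1,-1]
    return cv2.projectPoints(p,np.zeros(3),np.zeros(3),K,d)[0].reshape(-1,2)
E
python3 - <<'E'
from h import *
a=viewer.camera("scene");b=viewer.camera("top")
cv2.imwrite("pics/s.png",a);cv2.imwrite("pics/t.png",b)
for n in("scene","top"):
  print(n,cal(n)[2].round(3).tolist())
  for t in("photometer","sample_lid","paper_lid","timer","sample_hatch_press"):
    for r in models.regions_of(n,t)[:4]: 
      m=r["pixels"]; print(n,t,round(r["score"],2),np.round(r["position"]),m.sum(), cv2.minAreaRect(np.argwhere(m)[:,::-1].astype(np.float32)))
E
```

```text
scene [[0.805, 0.354, -0.476, -0.077], [-0.594, 0.473, -0.651, -0.851], [-0.005, 0.807, 0.591, 0.908], [0.0, 0.0, 0.0, 1.0]]
scene photometer 0.67 [217. 268.] 4480 ((269.0, 216.00003051757812), (95.7037124633789, 59.03219985961914), 26.56505012512207)
scene sample_lid 0.47 [209. 206.] 505 ((206.5244140625, 206.21954345703125), (28.267452239990234, 21.55198097229004), 38.65980529785156)
scene sample_lid 0.39 [207. 296.] 273 ((294.70001220703125, 209.90000915527344), (21.503488540649414, 14.546475410461426), 18.43494987487793)
scene paper_lid 0.72 [195. 248.] 180 ((246.2307586669922, 192.3461456298828), (8.59785270690918, 22.742706298828125), 56.3099365234375)
scene paper_lid 0.57 [350. 343.] 294 ((342.5, 359.5), (25.0, 25.0), 90.0)
scene timer 0.75 [192. 246.] 172 ((246.66854858398438, 192.76968383789062), (8.797983169555664, 22.57795524597168), 57.9946174621582)
scene timer 0.73 [208. 297.] 285 ((294.8000183105469, 210.4000244140625), (19.677398681640625, 16.099689483642578), 26.56505012512207)
scene timer 0.55 [265. 353.] 795 ((350.15692138671875, 266.055419921875), (33.614830017089
[... 660 characters left out ...]
4)
top paper_lid 0.62 [229. 203.] 713 ((204.05404663085938, 231.17567443847656), (32.715396881103516, 22.68705940246582), 9.462322235107422)
top paper_lid 0.47 [209. 233.] 209 ((234.5, 205.5), (21.0, 9.0), 90.0)
top paper_lid 0.3 [212. 260.] 4173 ((263.5, 213.0), (56.0, 79.0), 90.0)
top timer 0.69 [202. 291.] 333 ((290.0, 202.0), (18.0, 20.0), 90.0)
top timer 0.59 [160. 276.] 163 ((274.79998779296875, 161.89999389648438), (12.965337753295898, 12.965337753295898), 71.56504821777344)
top timer 0.56 [215. 349.] 659 ((351.5000305175781, 217.50003051757812), (26.107542037963867, 27.581851959228516), 79.3803482055664)
top sample_hatch_press 0.56 [214. 286.] 224 ((288.5, 205.5), (23.0, 21.0), 90.0)
```

View pics/s.png

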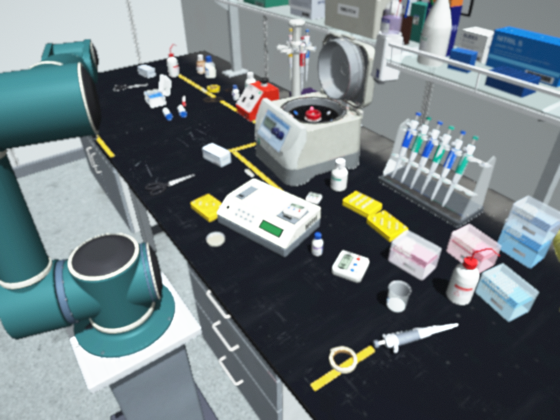

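View pics/t.png

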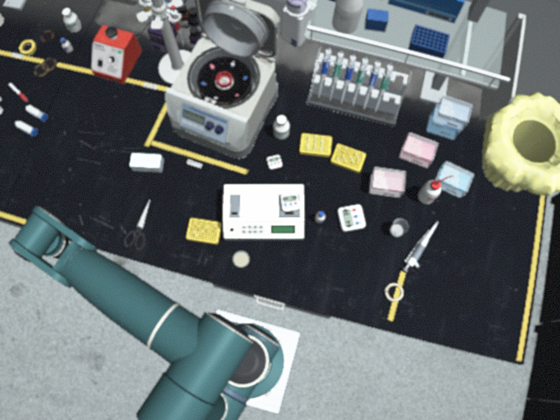

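Top view: candidate timers at (col,row) (291,202) on the sample lid, (276,160) small one on the bench behind, and (350,217) large one on the bench to the right. I pick the one on the lid and check it in a close crop.

```bash
python3 - <<'E'
from h import *
viewer.camera("top")
b=cv2.imread("pics/t.png")
c=b[145:280,180:375]; cv2.imwrite("pics/tc.png",cv2.resize(c,None,fx=4,fy=4,interpolation=cv2.INTER_CUBIC))
print("photometer back L,R",ray("top",[(223,184),(305,184)],.085).round(3).tolist())
print("timers",ray("top",[(290,202)],.106).round(3),ray("top",[(276,161),(350,217)],.015).round(3))
for n in ("top",):
  for t in("dropper_bottle","tube_rack","petri_dish"):
    for r in models.regions_of(n,t)[:2]: print(t,round(r["score"],2),np.round(r["position"]),ray(n,[r["position"][::-1]],.02).round(3))
print(cal("wrist")[2].round(3).tolist(), env.observe()["ee_rot"], cal("wrist")[0], env.pinch_z)
E
```

```text
photometer back L,R [[0.595, 0.262, 0.085], [0.678, -0.036, 0.085]]
timers [[ 0.587 -0.001  0.106]] [[ 0.766  0.102  0.015]
 [ 0.619 -0.235  0.015]]
tube_rack 0.77 [228. 204.] [[0.425 0.29  0.02 ]]
petri_dish 0.54 [261. 240.] [[0.342 0.123 0.02 ]]
petri_dish 0.43 [214. 285.] [[0.563 0.009 0.02 ]]
[[0.249, -0.93, -0.269, 0.1], [0.969, 0.239, 0.069, 0.671], [-0.0, -0.278, 0.961, 0.373], [0.0, 0.0, 0.0, 1.0]] [[-9.68710565e-01  2.48193154e-01 -1.12738270e-05]
 [ 2.48193153e-01  9.68710565e-01  1.20861354e-05]
 [ 1.39207714e-05  8.90988039e-06 -1.00000000e+00]] [[342.84272655   0.         277.38690752]
 [  0.         342.84272655 204.3119491 ]
 [  0.           0.           1.        ]] -0.0187
```

View pics/tc.png

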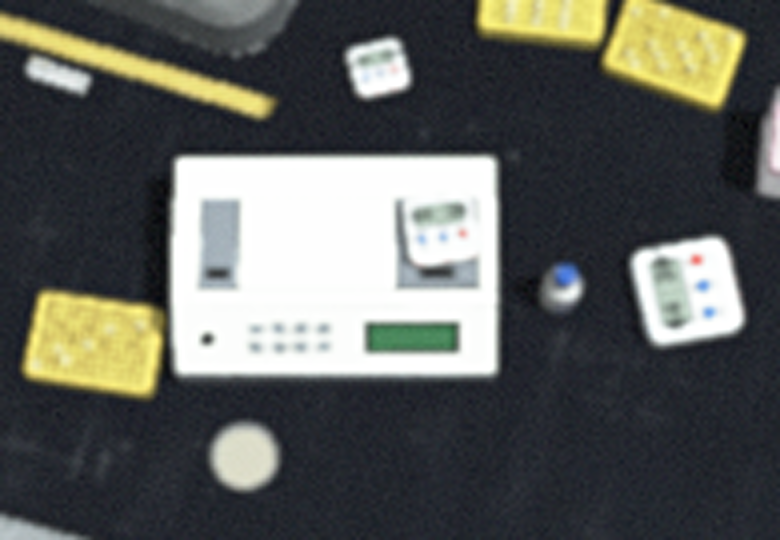

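The close crop shows the lid timer (≈(440,228) in the crop) is middle-sized, between the small one at (378,66) and the big one at (688,290). Pad is partly exposed at (437,272). The photometer yaw is about 15.6°. I'll move over it for a wrist view.

```bash
python3 -m inch '{"delta_pos":[[33,-51,20],[66,-102,40],[99,-153,60],[132,-204,70],[165,-255,70],[198,-306,70],[231,-357,70],[264,-408,70]],"twist":[[0,0,-0.09],[0,0,-0.18],[0,0,-0.27],[0,0,-0.36],[0,0,-0.45],[0,0,-0.54],[0,0,-0.63],[0,0,-0.72]],"grip":[1,1,1,1,1,1,0.4,0.4]}' && python3 -m inch '{"delta_pos":[[33,-51,0],[66,-102,0],[99,-153,0],[131,-205,0],[131,-205,0]],"twist":[[0,0,-0.09],[0,0,-0.18],[0,0,-0.27],[0,0,-0.33],[0,0,-0.33]],"grip":[0.4,0.4,0.4,0.4,0.4]}'
python3 - <<'E'
from h import *
a=viewer.camera("wrist");cv2.imwrite("pics/w.png",a)
print(env.observe()["clock"],cal("wrist")[2].round(3).tolist())
for t in("sample_lid","paper_lid","timer","sample_hatch_press"):
    for r in models.regions_of("wrist",t)[:3]:
      m=r["pixels"]; print(t,round(r["score"],2),np.round(r["position"]),m.sum(), cv2.boxPoints(cv2.minAreaRect(np.argwhere(m)[:,::-1].astype(np.float32))).round().tolist())
E
```

```text
clock: 1.8
eef_pos: [0.4322, 0.2441, 0.3016]
ee_rot: [[-0.562, 0.827, 0.001], [0.827, 0.562, 0.0], [-0.0, 0.001, -1.0]]
wrist_force: [1.5, 0.3, -0.2]
opening: 0.0518
finger_force: 0.0
clock: 2.42
eef_pos: [0.5637, 0.0377, 0.3005]
ee_rot: [[-0.262, 0.965, -0.001], [0.965, 0.262, -0.001], [-0.0, -0.001, -1.0]]
wrist_force: [0.5, 0.8, -0.5]
opening: 0.034
finger_force: 0.0
2.475 [[0.965, -0.253, -0.072, 0.545], [0.264, 0.927, 0.269, 0.107], [-0.001, -0.278, 0.961, 0.443], [0.0, 0.0, 0.0, 1.0]]
sample_lid 0.87 [191. 260.] 1935 [[245.0, 175.0], [327.0, 173.0], [328.0, 241.0], [246.0, 243.0]]
paper_lid 0.92 [ 11. 284.] 2303 [[238.0, 0.0], [332.0, 0.0], [332.0, 25.0], [238.0, 25.0]]
paper_lid 0.16 [111. 270.] 41741 [[175.0, 0.0], [371.0, 0.0], [371.0, 255.0], [175.0, 255.0]]
timer 0.89 [342. 269.] 2881 [[228.0, 324.0], [295.0, 314.0], [302.0, 364.0], [235.0, 374.0]]
timer 0.81 [214. 299.] 3809 [[259.0, 189.0], [321.0, 180.0], [330.0, 242.0], [267.0, 251.0]]
timer 0.57 [151. 446.] 1586 [[420.0, 132.0], [461.0, 125.0], [468.0, 166.0], [427.0, 173.0]]
sample_hatch_press 0.71 [189. 264.] 1979 [[245.0, 175.0], [327.0, 175.0], [327.0, 243.0], [245.0, 243.0]]
```

View pics/w.png

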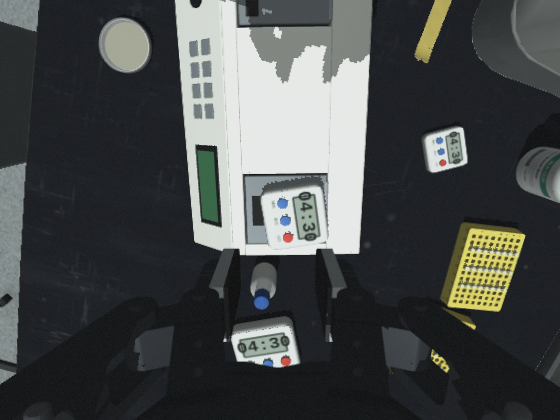

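Wrist view: the timer is on the lid at (296,215), turned about 8°. The wide lid has corners (245,175), (328,241), the paper lid's inner edge is at row 25, and the dropper bottle is at (263,285).

```bash
python3 - <<'E'
from h import *
L=ray("wrist",[(245,175),(327,174),(328,241),(246,243)],.087)[:,:2]
Q=ray("wrist",[(238,25),(332,25)],.087)[:,:2]
R=ray("wrist",[(359,253)],.085)[:,:2]
W=np.vstack([L,Q,R]); M=np.array([[-29,-57],[59,-57],[59,-133],[-29,-133],[-29,90],[59,90],[100,-150]])/1e3
c=W.mean(0);m=M.mean(0);H=(M-m).T@(W-c);U,S,V=np.linalg.svd(H);Rm=(V.T@U.T)
o=c-Rm@m
print("yaw",np.degrees(np.arctan2(Rm[1,0],Rm[0,0])),"o",o,"\nres mm",((W-o)@Rm*1e3-M*1e3).round(1).tolist())
np.savez("ph.npz",R=Rm,o=o)
T=ray("wrist",[(259,189),(321,180),(330,242),(267,251)],.104)[:,:2]
t=(T-o)@Rm; print("timer ph",(t*1e3).round(1).tolist(),(t.mean(0)*1e3).round(1))
B=ray("wrist",[(262,300)],.075)[:,:2]; print("bottle",((B-o)@Rm*1e3).round(), B)
for p in [(16,-152),(16,-142),(16,16),(-15,-95)]: print(p,(o+Rm@(np.array(p)/1e3)).round(4))
print(env.observe()["eef_pos"])
E
```

```text
yaw 16.27230206150046 o [0.54115419 0.09375636] 
res mm [[0.8, 0.8], [-0.5, 0.7], [2.7, 0.5], [-1.2, -0.6], [-0.5, -0.9], [0.9, -2.0], [-2.1, 1.5]]
timer ph [[-12.9, -67.5], [50.1, -59.0], [61.3, -126.6], [-6.2, -136.1]] [ 23.1 -97.3]
bottle [[ -15. -214.]] [[ 0.586866   -0.11582002]]
(16, -152) [ 0.5991 -0.0477]
(16, -142) [ 0.5963 -0.0381]
(16, 16) [0.552  0.1136]
(-15, -95) [ 0.5534 -0.0016]
[0.56213774 0.0418597  0.30162071]
```

```bash
python3 -m inch '{"delta_pos":[[23,-48,0],[46,-95,0],[46,-95,-50],[46,-95,-100],[46,-95,-140],[46,-95,-180],[46,-95,-205],[46,-95,-209]],"twist":[[0,0,0.015],[0,0,0.015],[0,0,0.015],[0,0,0.015],[0,0,0.015],[0,0,0.015],[0,0,0.015],[0,0,0.015]],"grip":[0.4,0.4,0.4,0.4,0.4,0.4,0.4,0.4]}'
python3 - <<'E'
from h import *
a=viewer.camera("wrist");cv2.imwrite("pics/w2.png",a)
s=env.observe();d=np.load("ph.npz");print(s["eef_pos"],((np.array(s["eef_pos"])[:2]-d["o"])@d["R"]*1e3).round(1),s["opening"],s["wrist_force"])
E
```

```text
clock: 3.68
eef_pos: [0.6077, -0.0529, 0.0909]
ee_rot: [[-0.283, 0.959, -0.002], [0.959, 0.283, 0.0], [0.001, -0.002, -1.0]]
wrist_force: [-0.1, -0.2, -0.8]
opening: 0.0344
finger_force: 0.0
[ 0.60819859 -0.05317128  0.09191942] [  23.2 -159.8] 0.03436958349732346 [ 0.17513239 -0.81356857  0.0840939 ]
```

View pics/w2.png

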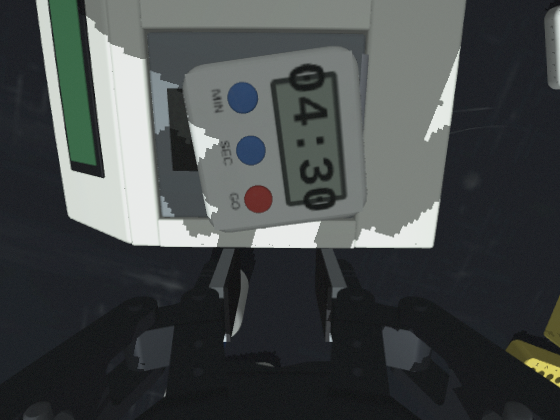

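The wrist picture shows the fingertips at (228,260) and (328,260), just beyond the timer's near edge (row ~225) and spanning it. They can push along +y'.

```bash
Z='"twist":[[0,0,0],[0,0,0],[0,0,0],[0,0,0],[0,0,0],[0,0,0],[0,0,0],[0,0,0]],"grip":[0.4,0.4,0.4,0.4,0.4,0.4,0.4,0.4]'
python3 -m inch '{"delta_pos":[[-1.4,4.8,0],[-2.8,9.6,0],[-4.2,14.4,0],[-5.6,19.2,0],[-7,24,0],[-8.4,28.8,0],[-9.8,33.6,0],[-11.2,38.4,0]],"twist":[[0,0,0],[0,0,0],[0,0,0],[0,0,0],[0,0,0],[0,0,0],[0,0,0],[0,0,0]],"grip":[0.4,0.4,0.4,0.4,0.4,0.4,0.4,0.4]}' && python3 -m inch '{"delta_pos":[[-1.4,4.8,0],[-2.8,9.6,0],[-4.2,14.4,0],[-5.6,19.2,0],[-7,24,0],[-8.4,28.8,0],[-9.8,33.6,0],[-11.2,38.4,0]],"twist":[[0,0,0],[0,0,0],[0,0,0],[0,0,0],[0,0,0],[0,0,0],[0,0,0],[0,0,0]],"grip":[0.4,0.4,0.4,0.4,0.4,0.4,0.4,0.4]}'
python3 - <<'E'
from h import *
a=viewer.camera("wrist");cv2.imwrite("pics/w3.png",a)
s=env.observe();d=np.load("ph.npz");print(s["clock"],((np.array(s["eef_pos"])[:2]-d["o"])@d["R"]*1e3).round(1))
E
```

```text
clock: 4.72
eef_pos: [0.5972, -0.0154, 0.0923]
ee_rot: [[-0.281, 0.96, 0.0], [0.96, 0.281, -0.0], [-0.0, 0.0, -1.0]]
wrist_force: [-0.6, -0.5, 1.1]
opening: 0.034
finger_force: 0.3
clock: 5.72
eef_pos: [0.586, 0.023, 0.0922]
ee_rot: [[-0.281, 0.96, -0.0], [0.96, 0.281, -0.0], [0.0, -0.0, -1.0]]
wrist_force: [-1.2, -1.1, -0.1]
opening: 0.034
finger_force: 0.1
5.775 [ 23.3 -80. ]
```

View pics/w3.png

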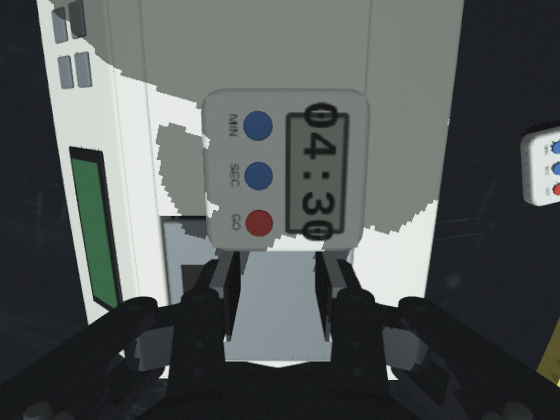

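The timer is now square to the fingers, centred at (286,168) and half off the lid. Pushing 50 mm more, then backing off and rising.

```bash
python3 -m inch '{"delta_pos":[[-1.4,4.8,0],[-2.8,9.6,0],[-4.2,14.4,0],[-5.6,19.2,0],[-7,24,0],[-8.4,28.8,0],[-9.8,33.6,0],[-11.2,38.4,0]],"twist":[[0,0,0],[0,0,0],[0,0,0],[0,0,0],[0,0,0],[0,0,0],[0,0,0],[0,0,0]],"grip":[0.4,0.4,0.4,0.4,0.4,0.4,0.4,0.4]}' && python3 -m inch '{"delta_pos":[[-1.4,4.8,0],[-2.5,8.6,0],[-3.4,11.5,0],[-3.4,11.5,0],[-1.4,4.8,0],[0.6,-2,10],[0.6,-2,60],[0.6,-2,120]],"twist":[[0,0,0],[0,0,0],[0,0,0],[0,0,0],[0,0,0],[0,0,0],[0,0,0],[0,0,0]],"grip":[0.4,0.4,0.4,0.4,0.4,0.4,0.4,0.2]}'
python3 - <<'E'
from h import *
a=viewer.camera("wrist");cv2.imwrite("pics/w4.png",a)
s=env.observe();d=np.load("ph.npz");o,R=d["o"],d["R"];print(s["clock"],((np.array(s["eef_pos"])[:2]-o)@R*1e3).round(1))
for r in models.regions_of("wrist","timer")[:3]:
  m=r["pixels"];c=cv2.boxPoints(cv2.minAreaRect(np.argwhere(m)[:,::-1].astype(np.float32)))
  print(round(r["score"],2),c.round().tolist(),((ray("wrist",c,.102)[:,:2]-o)@R*1e3).round(1).tolist())
E
```

```text
clock: 6.78
eef_pos: [0.5748, 0.0614, 0.0923]
ee_rot: [[-0.281, 0.96, -0.0], [0.96, 0.281, -0.0], [-0.0, -0.0, -1.0]]
wrist_force: [-0.1, -0.6, -0.8]
opening: 0.0337
finger_force: 0.1
clock: 7.78
eef_pos: [0.5752, 0.0584, 0.2136]
ee_rot: [[-0.281, 0.96, -0.001], [0.96, 0.281, -0.0], [0.0, -0.001, -1.0]]
wrist_force: [0.4, 0.6, -0.2]
opening: 0.0179
finger_force: 0.0
7.825 [ 24.7 -43.9]
0.69 [[237.0, 75.0], [328.0, 75.0], [328.0, 165.0], [237.0, 165.0]] [[-2.4, 47.0], [62.9, 47.0], [65.4, -18.3], [-4.4, -18.2]]
0.68 [[435.0, 158.0], [488.0, 150.0], [495.0, 201.0], [442.0, 208.0]] [[148.1, -12.6], [189.5, -6.5], [202.5, -47.2], [159.3, -53.4]]
```

View pics/w4.png

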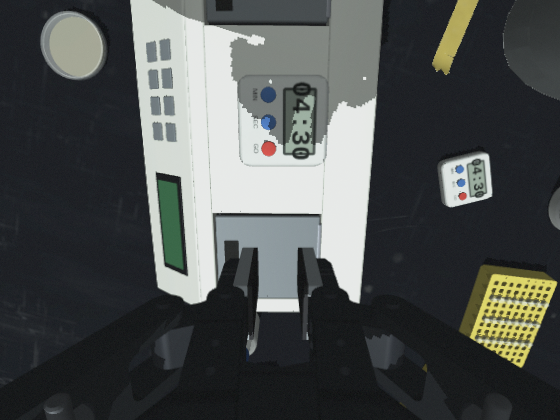

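Wrist view: the timer lies flat on the bare top, (237–328, 75–165), about y' −18…47. The sample lid is clear and its thumb pad shows at (232,250). Next I turn a quarter turn with the fingers shut and hover over the pad.

```bash
python3 -m inch '{"delta_pos":[[-3,-8,0],[-6,-16,0],[-9,-24,0],[-12,-32,0],[-15,-40,0],[-18,-48,0],[-21,-55,0],[-25,-61,0]],"twist":[[0,0,0.18],[0,0,0.36],[0,0,0.54],[0,0,0.72],[0,0,0.9],[0,0,1.08],[0,0,1.26],[0,0,1.44]],"grip":[0,0,0,0,0,0,0,0]}' && python3 -m inch '{"delta_pos":[[0,0,-20],[0,0,-60],[0,0,-100],[0,0,-112],[0,0,-112]],"twist":[[0,0,0.13],[0,0,0.13],[0,0,0.13],[0,0,0.13],[0,0,0.13]],"grip":[0,0,0,0,0]}'
python3 - <<'E'
from h import *
a=viewer.camera("wrist");cv2.imwrite("pics/w5.png",a)
s=env.observe();d=np.load("ph.npz");print(s["clock"],s["eef_pos"],((np.array(s["eef_pos"])[:2]-d["o"])@d["R"]*1e3).round(1))
E
```

```text
clock: 8.88
eef_pos: [0.5506, -0.0027, 0.2129]
ee_rot: [[-0.987, -0.159, 0.001], [-0.159, 0.987, -0.0], [-0.001, -0.0, -1.0]]
wrist_force: [-0.1, -0.2, 0.4]
opening: 0.0001
finger_force: 0.0
clock: 9.5
eef_pos: [0.5507, -0.0022, 0.1008]
ee_rot: [[-0.96, -0.28, -0.0], [-0.28, 0.96, -0.0], [0.0, 0.0, -1.0]]
wrist_force: [-0.2, -0.2, 1.4]
opening: -0.0003
finger_force: 0.0
9.55 [ 0.5511311  -0.00214307  0.10178781] [-17.3 -94.9]
```

View pics/w5.png

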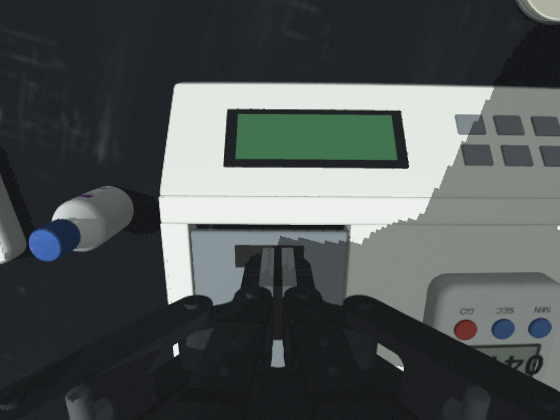

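The closed tips at (278,252) are over the dark thumb pad (235–305, 245–268). I'll press about 5.5 mm and withdraw up and forward in the same call.

```bash
python3 -m inch '{"delta_pos":[[0,0,-10],[0,0,-18.8],[0,0,-18.8],[0,0,20],[-25,-7,65],[-60,-18,110],[-100,-30,150],[-140,-40,170]],"twist":[[0,0,0],[0,0,0],[0,0,0],[0,0,0],[0,0,0],[0,0,0],[0,0,0],[0,0,0]],"grip":[0,0,0,0,0,0,0,0]}' && python3 -m inch '{"delta_pos":[[0,0,0],[0,0,0],[0,0,0],[0,0,0],[0,0,0],[0,0,0],[0,0,0],[0,0,0]],"twist":[[0,0,0],[0,0,0],[0,0,0],[0,0,0],[0,0,0],[0,0,0],[0,0,0],[0,0,0]],"grip":[0,0,0,0,0,0,0,0]}' && python3 -m inch '{"delta_pos":[[0,0,0],[0,0,0],[0,0,0],[0,0,0],[0,0,0],[0,0,0],[0,0,0],[0,0,0]],"twist":[[0,0,0],[0,0,0],[0,0,0],[0,0,0],[0,0,0],[0,0,0],[0,0,0],[0,0,0]],"grip":[0,0,0,0,0,0,0,0]}'
python3 - <<'E'
from h import *
a=viewer.camera("scene");b=viewer.camera("top")
f=lambda i,r,c:cv2.resize(i[r-75:r+75,c-100:c+100],None,fx=4,fy=4,interpolation=cv2.INTER_CUBIC)[:600,:800]
cv2.imwrite("pics/s2.png",np.vstack([cv2.resize(f(a,215,275),(400,300)),cv2.resize(f(b,215,280),(400,300))]))
E
```

```text
clock: 10.55
eef_pos: [0.4094, -0.0421, 0.2724]
ee_rot: [[-0.96, -0.281, 0.002], [-0.281, 0.96, -0.0], [-0.002, -0.001, -1.0]]
wrist_force: [0.5, -0.7, 0.6]
opening: -0.0002
finger_force: 0.0
clock: 11.55
eef_pos: [0.4105, -0.0419, 0.2703]
ee_rot: [[-0.96, -0.28, 0.0], [-0.28, 0.96, -0.0], [-0.0, -0.0, -1.0]]
wrist_force: [0.1, -0.5, 0.2]
opening: 0.0004
finger_force: 0.0
clock: 12.55
eef_pos: [0.4105, -0.0419, 0.2703]
ee_rot: [[-0.96, -0.28, 0.0], [-0.28, 0.96, -0.0], [-0.0, -0.0, -1.0]]
wrist_force: [0.4, -0.0, -0.6]
opening: 0.0
finger_force: 0.0
```

View pics/s2.png

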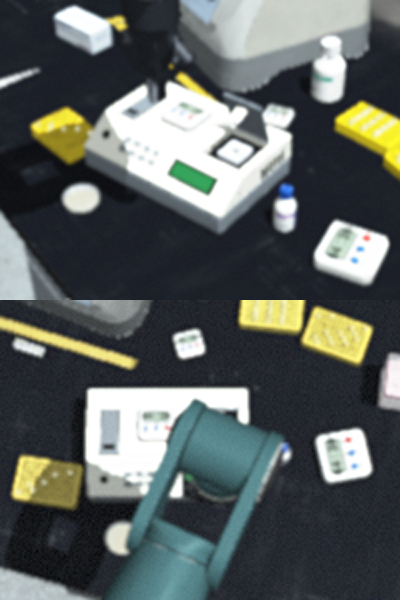

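The lid stands open at (245,120) in the upper crop, with the timer flat between the lids and the paper lid shut. I wait off the lid, recheck, then hand in.

```bash
for i in 1 2 3; do python3 -m inch '{"delta_pos":[[0,0,0],[0,0,0],[0,0,0],[0,0,0],[0,0,0],[0,0,0],[0,0,0],[0,0,0]],"twist":[[0,0,0],[0,0,0],[0,0,0],[0,0,0],[0,0,0],[0,0,0],[0,0,0],[0,0,0]],"grip":[0,0,0,0,0,0,0,0]}' | head -1; done
python3 - <<'E'
from h import *
a=viewer.camera("scene")
cv2.imwrite("pics/s3.png",cv2.resize(a[140:290,175:375],(800,600),interpolation=cv2.INTER_CUBIC))
E
```

```text
clock: 13.65
clock: 14.65
clock: 15.65
```

View pics/s3.png

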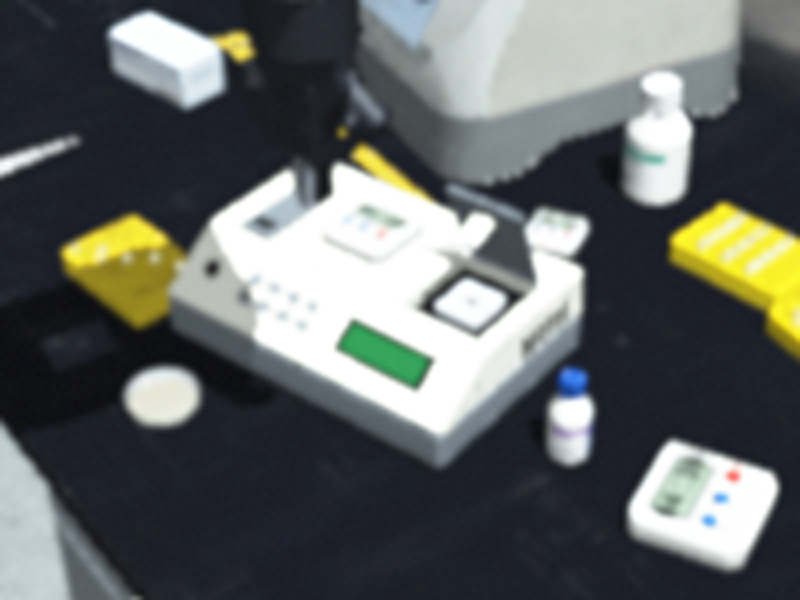

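The wide lid is still fully open at (495,235). The timer is flat at (375,225), the paper lid is shut at (285,215), and the bystanders are where they were.

```bash
python3 -c "
from station import env
print(env.hand_in())"
```

```text
the job is handed in; nothing more can be done
None
```

I pushed the timer flat onto the bare top between the lids and pressed the sample-port lid once. It popped fully open and was still open about 5 s later with the hand clear; the paper lid stayed shut, nothing else in view had moved, and I handed the job in at about 16 s.

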